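# Lock the end board of a café drinks caddy with its cam fitting

### The arm

A 6-joint arm with a two-finger parallel gripper is mounted at the origin on the work surface. World frame = base frame: x ahead of the robot, y to its left, z up, the work surface at z = 0. Lengths are in m, angles in rad, forces in N, time in s.
With the tool pointing down it reaches from about 0.325 to 0.9 m from the base axis. Payload 6.1 kg.
Tool frame: the origin (TCP) lies midway between the tips of the shut fingers; the grasp point (between the pads) lies ctrl.pinch_z behind it (ctrl.pinch_z is the distance from the TCP to the grasp point, in m); z points along the fingers, y is the line along which they close (so a half turn about z gives the same grasp; the last joint's range is limited). The gripper opens to 85 mm and grips with 20 to 120 N. Pads are 22 mm wide; open, the fingers measure 114 mm over their backs; the gripper's body (76 mm by 85 mm) begins 54 mm behind the grasp point. The pads swing forward as they close: fully open they stand 13 mm farther back than shut.
Start: joints at [-1.264, 0.22, 1.526, -0, 1.395, -0.126], TCP at [0.262, -0.567, 0.231] pointing down, gripper open.
Joint ranges: [-2.98, 2.98], [-0.91, 2.08], [0.09, 2.57], [-1.24, 4.39], [0.2, 2.65], [-2.68, 2.68]. Speed limits (rad/s): [2.57, 2.57, 3.01, 3.14, 3.14, 3.14].

### API

Orientations are given as a unit quaternion [w, x, y, z].
In Python, from bench import ctrl gives the robot as it stands. The module is installed in compiled form; this text tells all that it offers.
- The arm moves only by the shell command python3 -m jog 'ROWS'. ROWS is JSON, a list of rows, each a list of 7 numbers: the closure, from 0 (fully open) to 1 (shut), then the shift along the world's x, y, z in m, then the turn, a rotation vector about the world's x, y, z in rad. In form: [[fingers, tx, ty, tz, rx, ry, rz], ...]. A call has 1 to 5 rows; each row shifts and turns the commanded pose from where the row before left it; what a row does not reach is not made up. A row lasts 1/12 s, in which the tool goes at most 41.7 mm and 7.16 degrees, less where a joint would pass 70% of its speed; a pose out of reach is approached as far as the arm can. A call with a gripper value outside its range is refused whole. The fingers move at their own pace and stop on an object; the grip force is fixed at half the most. Time passes only in rows, so rows that do not move let the fingers close. It gives the time, the measured TCP pose, the force, the opening and the grip force at its end, in the units of the state.
- ctrl.get_state(): the state, without advancing time (a new reading comes with each control period).
- ctrl.grab_frame(name): name is "scene" or "top" or "wrist"; returns a dict with "color" (420x560x3 uint8, red, green, blue), "mtx" (3x3 intrinsics, pixels), "R" (3x3) and "t" (3): a world point X has camera coordinates R X + t. Camera axes: x right, y down, z forward; pixel columns grow to the right and rows downward; lengths in m; the calibration is good to about 2 mm. A picture is of the moment at which its call begins. There is no depth.
- ctrl.finish_job(): hands the job in; it is judged then, once.
Trained networks look in a picture, given as the dict that the camera call returned (one of the last four; its "shot" number tells which), for a name from the list of things; names that differ only in an ending like _2 or _b are one class to them, and where a whole thing is asked for, a point or a joint stands for the part that bears it (a point fixed in the world has none). Each returns a list of dicts, best first, with "p" (0 to 1); they miss things now and then, are a little off and sometimes report something else, mostly with a low value. They report only what shows in the picture. A call takes as long as a camera call. They do not tell look-alikes from the thing itself.
- ctrl.find_in(target, picture): "xyz" ([x, y, z] in m, in world coordinates, good to about 4 mm: the middle of the surface that is visible of it).
The state is a dict: "time_s": time; "q": joint angles; "qvel": joint speeds; "joint_efforts": joint torques, N m; "tcp_pos": TCP position; "tcp_rot": TCP orientation; "wrist_force": force on the tool from outside, world axes, zero at the start; "moment": the same for the moment, N m; "grip_width": finger opening in m; "finger_force": force on a finger pad.
Only numpy, scipy, OpenCV 4.12 (cv2) and the standard library are available. Lean on these libraries where they do the work, as an engineer would, in place of code of your own. Each camera call takes 0.05 s, during which the arm holds its last target. There are 200 camera calls.

### The job

Put the loose end on this wooden drinks caddy: slide the end board in with a gentle push until it meets the rubber strip, then take the screwdriver from its stand, feel its blade into the slot of the cam disc and turn it clockwise as far as it goes, so that the cam draws the board in flush and stays locked. Never push or twist hard, keep the fingers off the cam and do not knock the other things on the table; finish with the screwdriver standing fully home in its stand again.

Things in the scene. Friction and masses are not known exactly. Their poses are not given: they have to be found in the camera images.
- caddy: Light-wood drinks caddy fixed to the table: a flat board 184 x 140 mm, 24 mm thick, with rails 10 mm thick on its long edges (y = +-65 mm, top at 44 mm) and an end board 72 mm high already fixed at its -x end. Origin on the table under point cam_mid. Its +x points along the board out of the open end (open edge at x = +34 mm, far end at -170 mm), +z is up.
- open_edge (a point): Middle of the caddy's open edge, 12 mm above the table; axes as the caddy's. The loose end board stands upright before it: 152 mm wide (y), 20 mm thick (x), 1 to 72 mm above the table, its outer face 20 mm + the gap from this point along +x. It is pushed along -x. A steel bolt (ball head 8 mm) and two dowels stand out of its inner face.
- endboard (a joint): Gap in m between the loose end board and the open edge: 0 is flush, it grows along the caddy's +x; starts at 25 to 45 mm. Sliding takes about 3 N. A springy rubber strip stands 3.5 mm proud of the edge and pushes back with 5 N per mm below a 3.5 mm gap; let go, the board rests at about 3 mm, where the cam can catch its bolt head.
- cam (a joint): Angle in rad of the cam disc: 0 is open, it grows clockwise seen from above, to a stop at 1.6. Starts between 0 and 0.12, where the bolt head can pass in. From about 0.5 to 1.2 the claw draws the bolt (up to about 0.25 N m); beyond 1.2 it stays locked by itself; let go part-way it may spring back. At 0 the disc's slot lies along the caddy's x, and it turns with the disc.
- cam_mid (a point): Point on the caddy's centre line at the height of the cam disc's top, 25 mm above the table; axes as the caddy's. Drilled by hand: the disc's true centre lies up to 4 mm off this point to either side along y (not x), so find the slot by feel. Steel disc 32 mm across in a thin grey plate 44 x 60 mm. Slot through its centre 20 x 3.6 mm, 6 mm deep, ends closed, floor flat.
- driver_grip (a point): Centre of the screwdriver's square wooden handle (26 x 26 mm, 70 mm high). It stands upright in the stand, z up; the flat blade's width lies along this frame's x, and the handle's flats face x and y. The blade's tip is 103 mm below this point; under the handle are a steel collar 36 mm across, 6 mm high, and a shaft 9 mm thick. About 0.12 kg.
- driver_tip (a point): Middle of the tip of the screwdriver's flat blade: 14 mm wide along this frame's x, 2.2 mm thick along y, on the axis of the handle. In the stand it is 14 mm above the table.
- driver: The same screwdriver, origin at the blade's tip, z along the tool up to the handle.
- stand: Dark wooden block, 70 x 70 mm and 76 mm high, fixed to the table, origin under its centre. In the middle of its top a round hole, 24 mm across and 66 mm deep; the screwdriver's collar rests on the top with the blade and shaft in the hole.
- teapot: White porcelain teapot, about 125 mm across the belly and 158 mm high, origin under its centre; leave alone.
- saucer: White saucer, 144 mm across, 16 mm high, fixed to the table, origin under its centre; leave alone.
- cup: White cup, 86 mm across and 58 mm high, on the saucer, origin under its centre; leave alone.
- spoon: Steel spoon 150 mm long lying on the table; leave alone.
- sugar_jar: Glass sugar jar with a steel lid, 68 mm across, 85 mm high, origin under its centre; leave alone.
- tumbler: Glass tumbler, 70 mm across, 95 mm high, origin under its centre; leave alone.
- cup2: Second white cup, 86 mm across and 58 mm high, standing on the table, origin under its centre; leave alone.
Things that resemble listed ones, but are neither listed nor needed, are in the scene too. There is more than one size of the driver; the job needs the largest. Of the things that look like the stand, the larger one is meant.

How it is judged:
By the outcome, as a careful person would: the job done as asked, in the order asked, and still so for the second after the job is handed in, with the robot touching nothing.
It also fails if it takes over 72 s, if anything falls off the work surface, if the arm or the gripper's body presses on something with over 40 N, if the wrist force passes 120 N, or if a joint passes its speed limit or range.

## Working session

There is one attempt and no reset: what is moved stays moved. The work goes in short steps, Python scripts to look and compute and a shell command to move; the robot and the scene stay as the last step left them, time stands still between calls to the robot, and variables do not carry over. Pictures are saved under pics/ and viewed, at most 10 in all, crops included, and the job is handed in when it is done.

```bash
mkdir -p pics; cat > h.py <<'E'
from bench import ctrl
import numpy as np, cv2
def px(f,X):
    c=f["R"]@np.array(X,float)+f["t"]; p=f["mtx"]@c; return p[:2]/p[2]
def ray(f,u,v,z):
    d=f["R"].T@np.linalg.solve(f["mtx"],[u,v,1.]); o=-f["R"].T@f["t"]; return o+d*(z-o[2])/d[2]
def save(f,n,box=None,s=1):
    im=f["color"][...,::-1]
    if box: im=im[box[1]:box[3],box[0]:box[2]]
    if s!=1: im=cv2.resize(im,None,fx=s,fy=s,interpolation=cv2.INTER_CUBIC)
    cv2.imwrite("pics/"+n+".png",im)
def st():
    s=ctrl.get_state(); return {k:np.round(s[k],4).tolist() for k in("time_s","q","tcp_pos","tcp_rot","wrist_force","moment","grip_width","finger_force")}
E
python3 - <<'E'
from h import *
print(st(),ctrl.pinch_z)
a=ctrl.grab_frame("top");b=ctrl.grab_frame("scene")
save(a,"top1");save(b,"scene1")
for n in["caddy","endboard","cam","driver_grip","driver","stand","teapot","saucer","cup","spoon","sugar_jar","tumbler"]:
  for k,f in(("t",a),("s",b)):
    print(n,k,[(np.round(d["xyz"],3).tolist(),round(d["p"],2),px(f,d["xyz"]).astype(int).tolist()) for d in ctrl.find_in(n,f)[:4]])
E
```

```text
{'time_s': 0.0, 'q': [-1.2641, 0.2212, 1.5276, 0.0, 1.3947, -0.1261], 'tcp_pos': [0.262, -0.5668, 0.2302], 'tcp_rot': [-0.001, 0.9767, 0.2147, -0.0001], 'wrist_force': [-0.1833, 0.074, 0.4588], 'moment': [0.0324, 0.0523, 0.0076], 'grip_width': 0.0853, 'finger_force': 0.0} 0.0187
caddy t [([0.536, 0.206, 0.024], 0.72, [230, 218])]
caddy s [([0.542, 0.191, 0.023], 0.69, [324, 206])]
endboard t [([0.507, 0.079, 0.071], 0.89, [271, 227]), ([0.528, -0.255, 0.146], 0.42, [391, 217])]
endboard s [([0.521, 0.07, 0.054], 0.57, [285, 211])]
cam t [([0.522, 0.146, 0.021], 0.61, [250, 223]), ([0.538, 0.204, 0.023], 0.45, [231, 217])]
cam s [([0.705, -0.397, 0.067], 0.69, [157, 345]), ([0.524, 0.149, 0.024], 0.54, [308, 209])]
driver_grip t [([0.525, -0.248, 0.149], 0.71, [389, 219]), ([0.623, -0.302, 0.086], 0.55, [402, 186]), ([0.493, -0.157, 0.091], 0.45, [353, 231])]
driver_grip s [([0.631, -0.304, 0.072], 0.79, [180, 298]), ([0.492, -0.154, 0.057], 0.6, [207, 239]), ([0.543, -0.269, 0.124], 0.57, [171, 251]), ([0.558, -0.266, 0.059], 0.37, [179, 275])]
driver t [([0.532, -0.256, 0.153], 0.61
[... 721 characters left out ...]
])]
saucer s [([0.761, -0.156, 0.012], 0.68, [273, 320])]
cup t [([0.748, -0.12, 0.006], 0.96, [336, 151]), ([0.511, 0.461, 0.015], 0.96, [149, 227])]
cup s [([0.742, -0.116, 0.037], 0.94, [281, 298]), ([0.518, 0.438, 0.034], 0.57, [380, 168]), ([0.546, 0.193, 0.022], 0.56, [325, 207]), ([0.546, -0.269, 0.124], 0.2, [172, 251])]
spoon t [([0.532, -0.373, 0.012], 0.88, [420, 219])]
spoon s [([0.523, -0.376, 0.008], 0.61, [132, 303])]
sugar_jar t [([0.331, -0.183, 0.082], 0.69, [363, 288])]
sugar_jar s [([0.353, -0.2, 0.06], 0.59, [163, 217])]
tumbler t [([0.528, -0.255, 0.144], 0.72, [391, 218]), ([0.697, -0.408, 0.06], 0.55, [435, 163])]
tumbler s [([0.705, -0.396, 0.066], 0.97, [157, 345])]
```

View pics/top1.png

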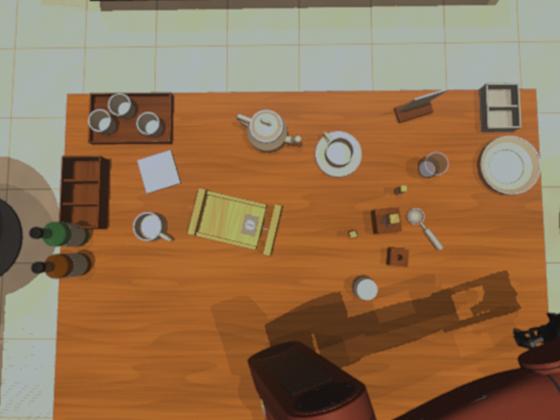

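View pics/scene1.png

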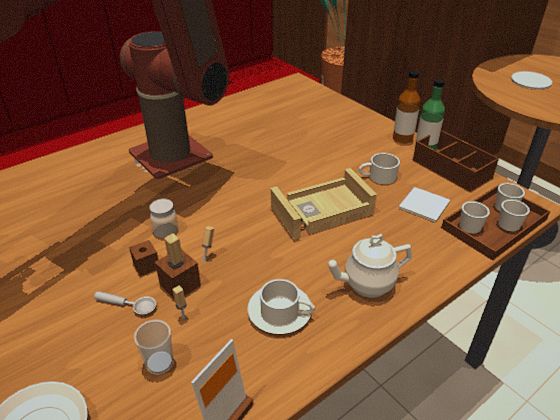

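The top view shows the caddy at (235,220) with its loose end board at (272,230). The largest driver is in the larger stand at (387,220), and the small drivers at (402,188) and (352,233) are decoys. Next I'll get close views.

```bash
python3 - <<'E'
from h import *
f=ctrl.grab_frame("wrist");s=st()
o=-f["R"].T@f["t"];print(o-s["tcp_pos"],f["R"],f["mtx"])
E
python3 -m jog '[[0,0.02,0.034,0.01,0,0,0],[0,0.02,0.034,0.01,0,0,0],[0,0.02,0.034,0.01,0,0,0],[0,0.02,0.034,0.01,0,0,0],[0,0.02,0.034,0.01,0,0,0]]'
python3 -m jog '[[0,0.02,0.034,0.01,0,0,0],[0,0.02,0.034,0.01,0,0,0],[0,0.02,0.034,0.01,0,0,0],[0,0.0,0.034,0.01,0,0,0],[0,0.0,0.03,0.0,0,0,0]]'
```

```text
[0.0714453  0.03314318 0.14259211] [[ 4.18986763e-01 -9.07992320e-01 -1.98782542e-04]
 [-8.63548428e-01 -3.98546072e-01  3.08941970e-01]
 [-2.80596160e-01 -1.29270938e-01 -9.51080869e-01]] [[309.84262504   0.         275.45847696]
 [  0.         309.84262504 208.69243049]
 [  0.           0.           1.        ]]
time_s: 1.77
tcp_pos: [0.3626, -0.3958, 0.2818]
tcp_rot: [0.0, 0.977, 0.214, 0.0]
wrist_force: [1.2, -0.3, 0.1]
grip_width: 0.0855
finger_force: 0.0
time_s: 2.18
tcp_pos: [0.4234, -0.2297, 0.3237]
tcp_rot: [0.001, 0.977, 0.215, 0.001]
wrist_force: [0.8, -0.5, -0.4]
grip_width: 0.0851
finger_force: 0.0
```

```bash
python3 - <<'E'
from h import *
f=ctrl.grab_frame("wrist");save(f,"w1")
for n in["driver_grip","stand","driver"]:
    print(n,[(np.round(d["xyz"],3).tolist(),round(d["p"],2),px(f,d["xyz"]).astype(int).tolist()) for d in ctrl.find_in(n,f)[:4]])
np.savez("w1.npz",**{k:f[k] for k in("mtx","R","t","color")})
E
```

```text
driver_grip [([0.474, -0.109, 0.016], 0.84, [210, 94]), ([0.572, -0.307, 0.02], 0.83, [373, 90])]
stand [([0.425, -0.294, 0.056], 0.7, [318, 188]), ([0.525, -0.246, 0.074], 0.66, [322, 102])]
driver [([0.474, -0.11, 0.017], 0.83, [210, 94]), ([0.579, -0.306, 0.017], 0.73, [374, 84])]
```

View pics/w1.png

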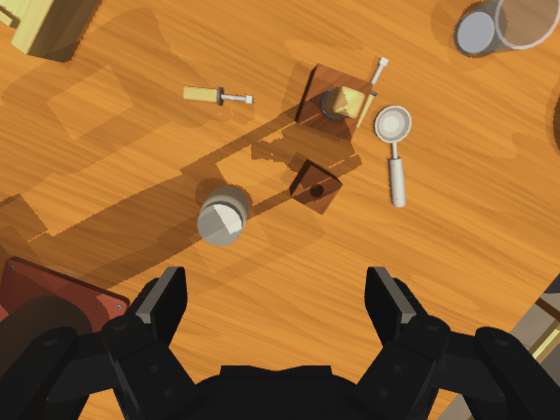

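The wrist view shows the large driver upright in the stand at (350,101), with the small drivers lying flat at (218,96) and (372,90). I'm moving to the caddy next.

```bash
python3 -m jog '[[1,0.01,0.04,0,0,0,0],[1,0.01,0.04,0,0,0,0],[1,0.01,0.04,0,0,0,0],[1,0.01,0.04,0,0,0,0],[1,0.01,0.04,0,0,0,0]]' >/dev/null
python3 -m jog '[[1,0.01,0.04,0,0,0,0],[1,0.01,0.04,0,0,0,0],[1,0.0,0.02,0,0,0,0],[1,0,0,0,0,0,0]]'
python3 - <<'E'
from h import *
f=ctrl.grab_frame("wrist");save(f,"w2")
for n in["caddy","endboard","cam"]:
    print(n,[(np.round(d["xyz"],3).tolist(),round(d["p"],2),px(f,d["xyz"]).astype(int).tolist()) for d in ctrl.find_in(n,f)[:4]])
np.savez("w2.npz",**{k:f[k] for k in("mtx","R","t","color")})
E
```

```text
time_s: 3.13
tcp_pos: [0.4926, 0.0712, 0.3206]
tcp_rot: [-0.001, 0.976, 0.216, -0.0]
wrist_force: [-0.7, 0.3, -0.3]
grip_width: -0.0003
finger_force: 0.0
caddy [([0.538, 0.22, 0.025], 0.93, [188, 88])]
endboard [([0.509, 0.079, 0.075], 0.84, [276, 158])]
cam [([0.538, 0.219, 0.026], 0.71, [188, 87]), ([0.52, 0.151, 0.022], 0.7, [231, 123]), ([0.507, 0.079, 0.075], 0.19, [274, 160])]
```

View pics/w2.png

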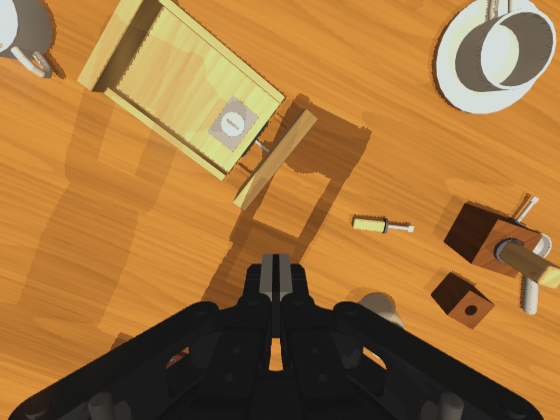

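The wrist view shows the cam plate at (232,123) with its slot roughly along the caddy axis. The end board top runs from (310,114) to (239,204). I'll crop for precision.

```bash
python3 - <<'E'
from h import *
f=dict(np.load("w2.npz")); save(f,"w2c",(150,60,350,210),4)
E
```

```text
(no output)
```

View pics/w2c.png

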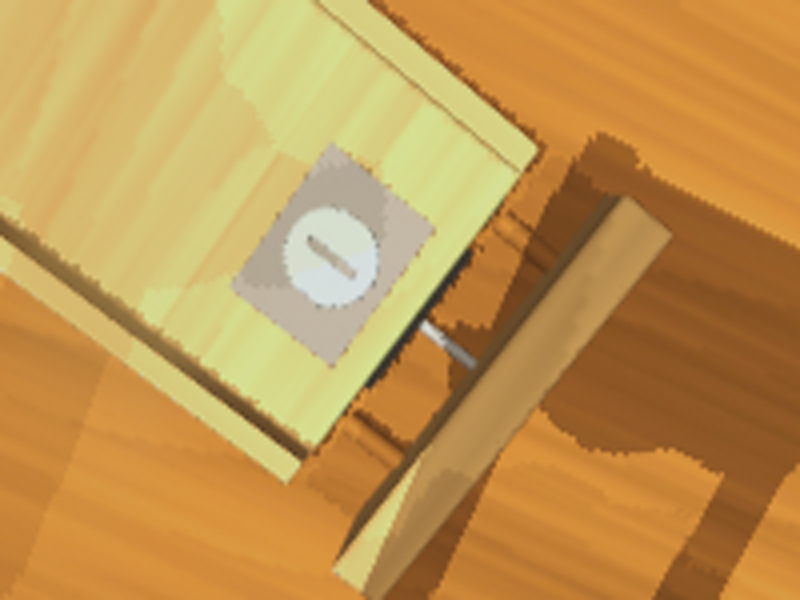

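```bash
cat > fit.py <<'E'
from h import *
from scipy.optimize import least_squares
f=dict(np.load("w2.npz"))
P=lambda c:(np.array(c)+.5)/4-.5+[150,60]
obs=[((34,70,44),0,(540,150)),((34,-70,44),0,(290,484)),((54,76,72),1,(672,236)),((34,76,72),1,(625,196)),((34,-76,72),1,(333,572)),((0,0,25),2,(331,256))]
def pt(p,X,k):
    x,y,z=np.array(X)/1e3
    if k==1:x+=p[3]
    if k==2:y+=p[4]
    c,s=np.cos(p[2]),np.sin(p[2]);return [p[0]+c*x-s*y,p[1]+s*x+c*y,z]
res=lambda p:np.concatenate([px(f,pt(p,X,k))-P(c) for X,k,c in obs])
r=least_squares(res,[.522,.146,-1.8,.03,0])
print(np.round(r.x,4),np.round(res(r.x).reshape(-1,2),1).tolist())
for c,z in[((309,237),.025),((354,276),.025),((333,143),.025),((435,232),.025),((334,367),.025),((232,286),.025)]:
    w=ray(f,*P(c),z)[:2]-r.x[:2];c_,s_=np.cos(r.x[2]),np.sin(r.x[2]);print(np.round([c_*w[0]+s_*w[1],-s_*w[0]+c_*w[1]],4))
p=r.x
for X,k in[((0,0,25),0),((54,0,40),1),((64,0,40),1)]:print(X,np.round(pt(p,X,k),4))
print("ydir",np.cos(p[2]),np.sin(p[2]))
E
python3 fit.py
```

```text
[ 5.1980e-01  1.4940e-01 -1.8022e+00  2.8000e-02  5.0000e-04] [[-0.3, 0.1], [-1.1, 1.1], [1.2, -0.3], [0.3, -1.0], [-0.7, 0.2], [0.3, 0.2]]
[-0.01    0.0009]
[ 0.0096 -0.0001]
[-0.0212  0.0303]
[0.0226 0.0287]
[ 0.0223 -0.0294]
[-0.0215 -0.0287]
(0, 0, 25) [0.5198 0.1494 0.025 ]
(54, 0, 40) [0.501  0.0696 0.04  ]
(64, 0, 40) [0.4987 0.0599 0.04  ]
ydir -0.22934683544882348 -0.9733447637243497
```

```bash
python3 -m jog '[[1,0,-0.017,-0.037,0,0,-0.111],[1,0,-0.017,-0.037,0,0,-0.111],[1,0.001,0,-0.037,0,0,-0.111],[1,0,0,-0.037,0,0,-0.111],[1,0,0,-0.037,0,0,-0.111]]'
python3 -m jog '[[1,0,0,-0.037,0,0,-0.111],[1,0,0,-0.037,0,0,0],[1,0,0,-0.026,0,0,0],[1,0,0,0,0,0,0]]'
python3 -c "from h import *;print(st())"
```

```text
time_s: 3.75
tcp_pos: [0.4931, 0.0322, 0.1349]
tcp_rot: [0.0, 0.998, -0.066, 0.001]
wrist_force: [0.7, 0.4, 0.2]
grip_width: 0.0002
finger_force: 0.0
time_s: 4.08
tcp_pos: [0.4879, 0.0331, 0.0305]
tcp_rot: [0.0, 0.993, -0.118, -0.006]
wrist_force: [-0.8, -0.2, -0.3]
grip_width: -0.0001
finger_force: 0.0
{'time_s': 4.0833, 'q': [-0.0934, 0.1574, 2.0151, -0.0004, 0.9801, 1.7138], 'tcp_pos': [0.4879, 0.0331, 0.0305], 'tcp_rot': [0.0003, 0.993, -0.1178, -0.0055], 'wrist_force': [-0.7899, -0.2496, -0.3224], 'moment': [0.0076, 0.0188, -0.0437], 'grip_width': -0.0001, 'finger_force': 0.0}
```

```bash
python3 -m jog '[[1,0.0023,0.01,0,0,0,0],[1,0.0023,0.01,0,0,0,0],[1,0.0012,0.005,0,0,0,0],[1,0.0012,0.005,0,0,0,0],[1,0.0012,0.005,0,0,0,0]]'
python3 -m jog '[[1,0.0012,0.005,0,0,0,0],[1,0.0009,0.004,0,0,0,0],[1,0,0,0,0,0,0]]'
```

```text
time_s: 4.5
tcp_pos: [0.5034, 0.07, 0.0385]
tcp_rot: [0.0, 0.993, -0.116, 0.002]
wrist_force: [0.4, -3.9, 3.4]
grip_width: 0.0002
finger_force: 1.8
time_s: 4.75
tcp_pos: [0.5042, 0.0796, 0.0369]
tcp_rot: [-0.0, 0.993, -0.116, 0.001]
wrist_force: [0.3, 0.7, 0.6]
grip_width: 0.0001
finger_force: 0.0
```

```bash
for i in 1 2; do python3 -m jog '[[1,0.0003,0.0012,0,0,0,0],[1,0,0,0,0,0,0]]' | grep -E "pos|force"; done
```

```text
tcp_pos: [0.5035, 0.0801, 0.0362]
wrist_force: [0.3, -1.2, 0.0]
finger_force: 0.2
tcp_pos: [0.5036, 0.0808, 0.0361]
wrist_force: [-0.3, -3.7, 2.5]
finger_force: 1.7
```

```bash
for i in 1 2 3; do python3 -m jog '[[1,0.0003,0.0012,0,0,0,0],[1,0,0,0,0,0,0]]' | grep -E "pos|wrist"; done
python3 - <<'E'
from h import *
f=ctrl.grab_frame("top");save(f,"t2",(180,180,300,270),6)
E
```

```text
tcp_pos: [0.5039, 0.0815, 0.0362]
wrist_force: [-2.5, -6.3, 3.8]
tcp_pos: [0.504, 0.0822, 0.0362]
wrist_force: [-2.8, -9.1, 4.1]
tcp_pos: [0.5042, 0.0828, 0.0363]
wrist_force: [-4.2, -11.4, 6.1]
```

View pics/t2.png

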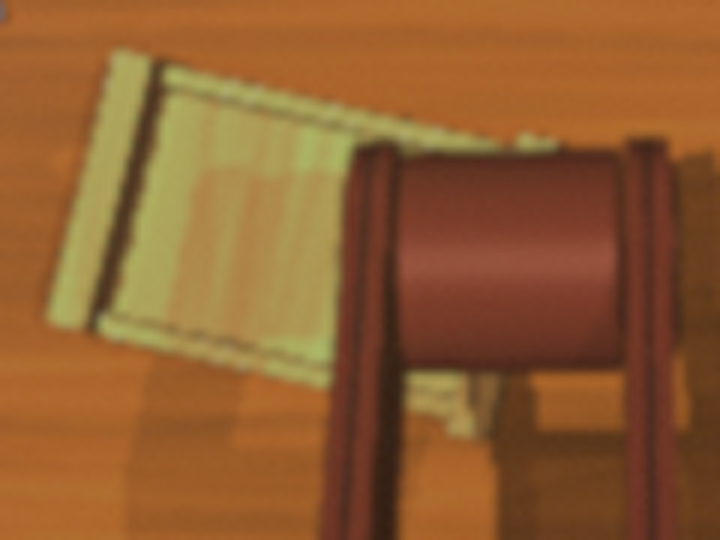

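The board is on the rubber strip with about 12 N of steady push, so I'm backing off and going to the driver.

```bash
python3 -m jog '[[1,-0.0007,-0.003,0,0,0,0],[1,-0.0023,-0.01,0,0,0,0],[1,-0.003,-0.017,0.005,0,0,0],[1,0,0,0.04,0,0,0],[1,0,0,0.04,0,0,0]]'
python3 -m jog '[[1,0,0,0.041,0,0,0],[0,0,-0.02,0.035,0,0,0],[0,0,-0.03,0.028,0,0,0],[0,0,-0.03,0.028,0,0,0],[0,0,-0.03,0.028,0,0,0]]'
python3 -m jog '[[0,0,-0.041,0,0,0,0],[0,0,-0.041,0,0,0,0],[0,0,-0.041,0,0,0,0],[0,0,-0.041,0,0,0,0],[0,0,-0.025,0,0,0,0]]'
python3 -m jog '[[0,0,0,0,0,0,0],[0,0,0,0,0,0,0]]'
python3 - <<'E'
from h import *
f=ctrl.grab_frame("wrist");save(f,"w3",(180,30,380,180),4)
np.savez("w3.npz",**{k:f[k] for k in("mtx","R","t","color")})
print(px(f,[.528,-.25,.152]),px(f,[.528,-.25,.076]))
for n in["driver_grip","stand","driver"]:
    print(n,[(np.round(d["xyz"],3).tolist(),round(d["p"],2),px(f,d["xyz"]).astype(int).tolist()) for d in ctrl.find_in(n,f)[:4]])
t=ctrl.grab_frame("top");save(t,"t3",(180,180,300,270),6)
E
```

```text
time_s: 6.05
tcp_pos: [0.4958, 0.054, 0.1193]
tcp_rot: [-0.0, 0.993, -0.117, -0.004]
wrist_force: [1.4, -0.8, -0.2]
grip_width: 0.0
finger_force: 0.0
time_s: 6.47
tcp_pos: [0.4985, -0.0561, 0.2827]
tcp_rot: [-0.0, 0.993, -0.116, 0.0]
wrist_force: [0.2, -1.2, 1.0]
grip_width: 0.0485
finger_force: 0.0
time_s: 6.88
tcp_pos: [0.4981, -0.248, 0.2809]
tcp_rot: [0.0, 0.993, -0.117, 0.0]
wrist_force: [-0.7, -0.4, -0.3]
grip_width: 0.0855
finger_force: 0.0
time_s: 7.05
tcp_pos: [0.4983, -0.2454, 0.2805]
tcp_rot: [-0.001, 0.993, -0.118, -0.0]
wrist_force: [0.4, 0.2, 0.6]
grip_width: 0.0854
finger_force: 0.0
[272.64468117 166.1379522 ] [273.36781043 153.88407526]
driver_grip [([0.475, -0.112, 0.018], 0.96, [185, 209]), ([0.554, -0.306, 0.019], 0.84, [312, 116]), ([0.538, -0.26, 0.152], 0.69, [280, 152])]
stand [([0.433, -0.299, 0.055], 0.83, [329, 216]), ([0.54, -0.26, 0.074], 0.79, [279, 140])]
driver [([0.476, -0.114, 0.013], 0.97, [187, 206]), ([0.537, -0.263, 0.149], 0.9, [284, 152]), ([0.563, -0.306, 0.019], 0.7, [310, 108]), ([0.5, 0.093, 0.041], 0.29, [27, 231])]
```

View pics/w3.png

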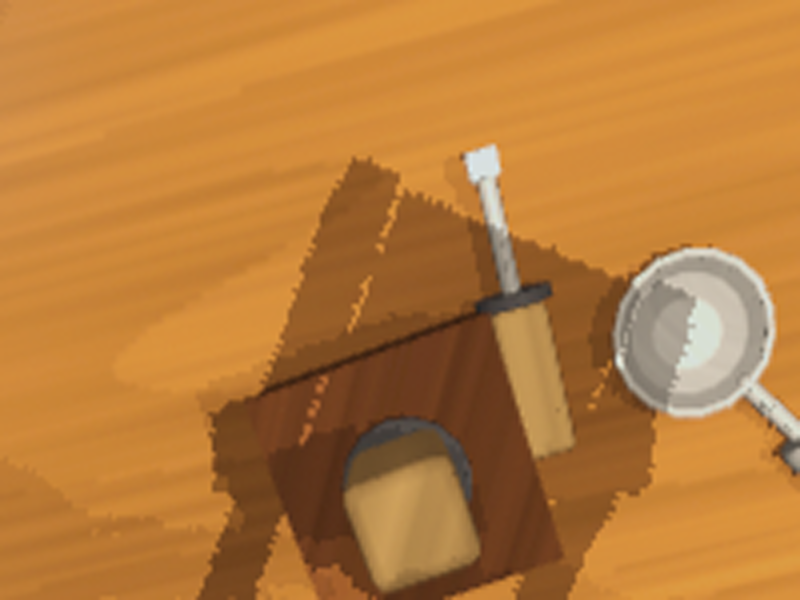

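View pics/t3.png

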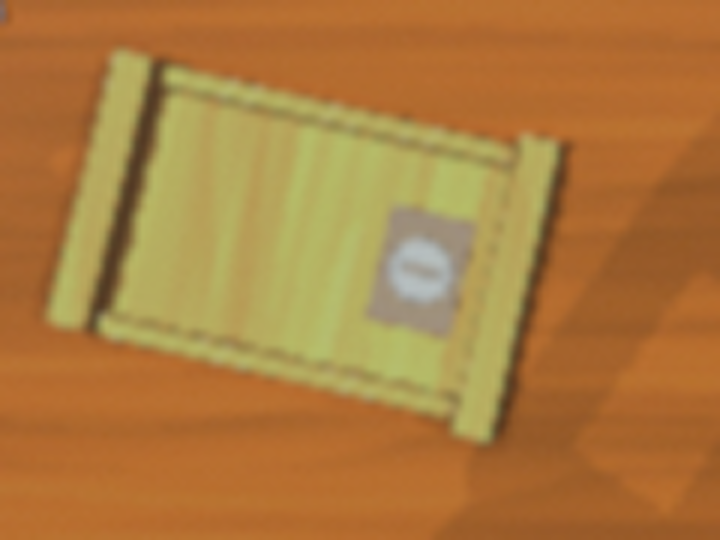

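```bash
python3 - <<'E'
from h import *
f=dict(np.load("w3.npz"));P=lambda c:(np.array(c)+.5)/4-.5+[180,30]
def q(cs,z):
    W=np.array([ray(f,*P(c),z)[:2] for c in cs])
    d=np.diff(np.vstack([W,W[:1]]),axis=0) if len(cs)==4 else np.diff(W,axis=0)
    print(np.round(W,4).tolist(),"mid",(W[0]+W[2])/2,"mean",W.mean(0),"len",np.round(np.hypot(*d.T),4),"ang",np.degrees(np.arctan2(d[:,1],d[:,0])))
q([(345,490),(447,455),(480,553),(383,595)],.152)
q([(250,395),(480,312),(563,555)],.076)
E
```

```text
[[0.5413, -0.2472], [0.5434, -0.2703], [0.5209, -0.2728], [0.5168, -0.2498]] mid [ 0.53110505 -0.25997884] mean [ 0.53059008 -0.26001751] len [0.0233 0.0226 0.0234 0.0247] ang [ -84.78507001 -173.85094966  100.28280345    5.99368372]
[[0.5627, -0.2235], [0.569, -0.2888], [0.4998, -0.2978]] mid [ 0.53123712 -0.2606482 ] mean [ 0.54383879 -0.27001559] len [0.0655 0.0699] ang [ -84.46628308 -172.57455484]
```

The board now sits nearly flush against the strip. The driver handle centre comes out at (0.531,-0.260) with yaw about 6.4°, so I'm descending to grasp it.

```bash
python3 -m jog '[[0,0.011,-0.005,0,0,0,0.116],[0,0.011,-0.005,0,0,0,0.116],[0,0.0108,-0.0046,0,0,0,0.116],[0,0,0,-0.035,0,0,0],[0,0,0,-0.035,0,0,0]]' | grep -E "pos|rot"
python3 -m jog '[[0,0,0,-0.035,0,0,0],[0,0,0,-0.035,0,0,0],[0,0,0,-0.03,0,0,0],[0,0,0,-0.01,0,0,0],[0,0,0,0,0,0,0]]'
```

```text
tcp_pos: [0.5344, -0.259, 0.2137]
tcp_rot: [0.002, 0.998, 0.059, 0.003]
time_s: 8.13
tcp_pos: [0.5298, -0.2566, 0.098]
tcp_rot: [-0.002, 0.998, 0.058, -0.003]
wrist_force: [-0.1, 0.4, -0.0]
grip_width: 0.0854
finger_force: 0.0
```

```bash
python3 -m jog '[[0.3,0.001,-0.003,0.001,0,0,0],[0.5,0,0,0,0,0,0],[0.7,0,0,0,0,0,0],[1,0,0,0,0,0,0],[1,0,0,0,0,0,0]]'
python3 -m jog '[[1,0,0,0,0,0,0],[1,0,0,0,0,0,0],[1,0,0,0,0,0,0]]'
```

```text
time_s: 8.55
tcp_pos: [0.5336, -0.2624, 0.104]
tcp_rot: [0.001, 0.998, 0.057, 0.001]
wrist_force: [0.1, 1.6, -0.3]
grip_width: 0.0256
finger_force: 20.4
time_s: 8.8
tcp_pos: [0.5336, -0.2624, 0.1039]
tcp_rot: [0.001, 0.998, 0.057, 0.001]
wrist_force: [-1.0, 1.6, 6.3]
grip_width: 0.0253
finger_force: 63.0
```

```bash
python3 -m jog '[[1,0,0,0.02,0,0,0],[1,0,0,0.03,0,0,0],[1,0,0,0.035,0,0,0],[1,0,0,0.04,0,0,0],[1,0,0,0.04,0,0,0]]'
python3 -m jog '[[1,0,0,0.02,0,0,0],[1,0,0,0,0,0,0],[1,0,0,0,0,0,0]]'
python3 - <<'E'
from h import *
s=st();T=np.array(s["tcp_pos"]);tip=T-[0,0,.09];print(s)
f=ctrl.grab_frame("wrist");g=ctrl.grab_frame("scene");t=ctrl.grab_frame("top")
ims=[]
for a,hw in((f,(60,45)),(g,(40,30))):
    u,v=px(a,tip+[0,0,.015]).astype(int);print(u,v)
    im=a["color"][max(v-hw[1],0):v+hw[1],max(0,u-hw[0]):u+hw[0],::-1]
    ims.append(cv2.resize(im,(400,300),interpolation=cv2.INTER_CUBIC))
cv2.imwrite("pics/lift.png",np.hstack(ims))
for n,a in(("w",f),("s",g)):
  print(n,[(np.round(d["xyz"],3).tolist(),round(d["p"],2)) for d in ctrl.find_in("driver_tip",a)[:3]])
E
```

```text
time_s: 9.22
tcp_pos: [0.5319, -0.2616, 0.2682]
tcp_rot: [-0.001, 0.998, 0.057, -0.001]
wrist_force: [1.3, -0.9, -1.8]
grip_width: 0.0255
finger_force: 62.3
time_s: 9.47
tcp_pos: [0.5332, -0.2624, 0.2888]
tcp_rot: [0.001, 0.998, 0.057, 0.001]
wrist_force: [0.6, 0.6, -1.6]
grip_width: 0.0251
finger_force: 62.4
{'time_s': 9.4667, 'q': [-0.5899, 0.1132, 1.5401, -0.0001, 1.4851, 0.8662], 'tcp_pos': [0.5332, -0.2624, 0.2888], 'tcp_rot': [0.001, 0.9984, 0.0573, 0.0013], 'wrist_force': [0.5977, 0.5794, -1.6091], 'moment': [-0.0366, 0.0293, -0.0422], 'grip_width': 0.0251, 'finger_force': 62.4188}
275 219
166 216
w [([0.562, -0.305, 0.017], 0.86), ([0.541, -0.259, 0.326], 0.78), ([0.476, -0.105, 0.02], 0.7)]
s [([0.542, -0.261, 0.29], 0.9), ([0.48, -0.11, 0.016], 0.59), ([0.565, -0.304, 0.015], 0.52)]
```

View pics/lift.png

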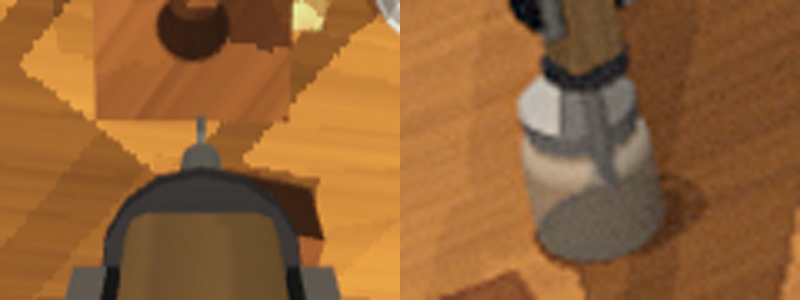

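The wrist half shows the blade edge-on, a thin line at crop (201,130), so its width lies along tool x. I'll compute the tip offset and the move to the slot.

```bash
python3 - <<'E'
from h import *
f=ctrl.grab_frame("wrist");T=np.array(st()["tcp_pos"])
w=ray(f,275.3,209.1,T[2]-.09);h=.1147
d=(w-T)[:2];ex=np.array([np.cos(h),np.sin(h)]);ey=np.array([np.sin(h),-np.cos(h)])
o=np.array([d@ex,d@ey]);print("tip rel tool x,y",o)
p=[.5198,.1494,-1.8022]
cx=np.array([np.cos(p[2]),np.sin(p[2])]);cy=np.array([-cx[1],cx[0]])
c=np.array(p[:2])+.0005*cy
h2=1.29;t=c-o[0]*np.array([np.cos(h2),np.sin(h2)])-o[1]*np.array([np.sin(h2),-np.cos(h2)])
print("disc",c,"tcp target",t,"delta",t-T[:2],"cx",cx,"cy",cy)
E
```

```text
tip rel tool x,y [ 0.00245018 -0.00050886]
disc [0.52028667 0.14928533] tcp target [0.52009661 0.1467901 ] delta [-0.01190339  0.4082901 ] cx [-0.22934401 -0.97334543] cy [ 0.97334543 -0.22934401]
```

```bash
python3 -m jog '[[1,-0.0012,0.0373,0,0,0,0.107],[1,-0.0012,0.0373,0,0,0,0.107],[1,-0.0012,0.0373,0,0,0,0.107],[1,-0.0012,0.0373,0,0,0,0.107],[1,-0.0012,0.0373,0,0,0,0.107]]' | grep pos
python3 -m jog '[[1,-0.0012,0.0373,0,0,0,0.107],[1,-0.0012,0.0373,0,0,0,0.107],[1,-0.0012,0.0373,0,0,0,0.107],[1,-0.0012,0.0373,0,0,0,0.107],[1,-0.0012,0.0373,0,0,0,0.107]]' | grep pos
python3 -m jog '[[1,-0.0014,0.0373,0,0,0,0.105],[1,0,0,-0.03,0,0,0],[1,0,0,-0.04,0,0,0],[1,0,0,-0.04,0,0,0],[1,0,0,-0.03,0,0,0]]' | grep pos
python3 -m jog '[[1,0,0,-0.014,0,0,0],[1,0,0,0,0,0,0],[1,0,0,0,0,0,0]]'
python3 -c "from h import *;print(st())"
```

```text
tcp_pos: [0.526, -0.0739, 0.2863]
tcp_pos: [0.52, 0.1128, 0.2865]
tcp_pos: [0.5172, 0.1486, 0.1433]
time_s: 11.27
tcp_pos: [0.5183, 0.1482, 0.1321]
tcp_rot: [-0.001, 0.799, 0.601, -0.001]
wrist_force: [0.4, -0.3, 0.3]
grip_width: 0.0246
finger_force: 62.4
{'time_s': 11.2667, 'q': [0.1322, 0.1129, 1.8426, -0.0, 1.1892, 0.4132], 'tcp_pos': [0.5183, 0.1482, 0.1321], 'tcp_rot': [-0.0008, 0.7992, 0.6011, -0.0014], 'wrist_force': [0.3525, -0.3488, 0.3453], 'moment': [0.0409, -0.0079, -0.0383], 'grip_width': 0.0246, 'finger_force': 62.4096}
```

```bash
python3 -m jog '[[1,0.0015,0,-0.006,0,0,0],[1,0,0,-0.006,0,0,0],[1,0,0,0,0,0,0]]' | grep -E "pos|wrist"
for i in 1 2 3 4; do python3 -m jog '[[1,0,0,-0.0015,0,0,0],[1,0,0,0,0,0,0]]' | grep -E "pos|wrist"; done
```

```text
tcp_pos: [0.5212, 0.1483, 0.1214]
wrist_force: [-0.1, -0.1, -0.9]
tcp_pos: [0.5211, 0.1483, 0.1202]
wrist_force: [-0.8, -0.3, -1.4]
tcp_pos: [0.5209, 0.1483, 0.1184]
wrist_force: [-0.0, -0.2, -0.3]
tcp_pos: [0.5207, 0.1483, 0.1166]
wrist_force: [-0.4, 0.4, -1.2]
tcp_pos: [0.5207, 0.1483, 0.115]
wrist_force: [-0.5, -0.1, -0.8]
```

```bash
for i in 1 2 3; do python3 -m jog '[[1,0,0,-0.0015,0,0,0],[1,0,0,0,0,0,0]]' | grep -E "pos|wrist"; done
```

```text
tcp_pos: [0.521, 0.1484, 0.114]
wrist_force: [0.1, -0.1, 1.5]
tcp_pos: [0.521, 0.1487, 0.1122]
wrist_force: [1.0, 1.4, -3.0]
tcp_pos: [0.521, 0.1488, 0.1106]
wrist_force: [1.4, 2.4, -1.1]
```

```bash
for i in 1 2 3; do python3 -m jog '[[1,0,0,-0.0015,0,0,0],[1,0,0,0,0,0,0]]' | grep -E "pos|wrist"; done
```

```text
tcp_pos: [0.5211, 0.1488, 0.1093]
wrist_force: [1.7, 3.8, -1.1]
tcp_pos: [0.5213, 0.1488, 0.1086]
wrist_force: [-0.2, 3.3, 5.0]
tcp_pos: [0.5216, 0.1488, 0.1084]
wrist_force: [-3.6, 2.9, 12.2]
```

The blade dropped past the disc top and bottomed at the expected slot floor, so it is in. I'll relieve the side load and then turn.

```bash
python3 -m jog '[[1,-0.0002,0.0012,0.0015,0,0,0],[1,0,0,0,0,0,0],[1,0,0,0,0,0,0]]' | grep -E "pos|wrist"
python3 -m jog '[[1,0,0,0,0,0,-0.06],[1,0,0,0,0,0,-0.06],[1,0,0,0,0,0,0]]' | grep -E "pos|wrist"
python3 -c "from h import *;print(st())"
```

```text
tcp_pos: [0.5212, 0.1494, 0.1086]
wrist_force: [-0.8, 0.8, 7.1]
tcp_pos: [0.5212, 0.1494, 0.1086]
wrist_force: [-0.8, 1.0, 7.7]
{'time_s': 13.6833, 'q': [0.1339, 0.1463, 1.8541, -0.0005, 1.1401, 0.5381], 'tcp_pos': [0.5212, 0.1494, 0.1086], 'tcp_rot': [0.0005, 0.8346, 0.5509, 0.0004], 'wrist_force': [-0.8371, 1.0398, 7.696], 'moment': [0.2859, 0.2062, 0.0242], 'grip_width': 0.0254, 'finger_force': 63.345}
```

```bash
cat > s.py <<'E'
from h import *
s=st();r=s["tcp_rot"];h=2*np.arctan2(r[2],r[1])
print("t",s["time_s"],"h",round(h,3),"turned",round(1.3394-h,3),s["tcp_pos"],"F",np.round(s["wrist_force"],1),"M",np.round(s["moment"],2),s["grip_width"])
E
python3 -m jog '[[1,0,0,0.0006,0,0,-0.06],[1,0,0,0,0,0,-0.06],[1,0,0,0,0,0,-0.06],[1,0,0,0,0,0,0]]' >/dev/null; python3 s.py
python3 -m jog '[[1,0,0,0,0,0,-0.06],[1,0,0,0,0,0,-0.06],[1,0,0,0,0,0,-0.06],[1,0,0,0,0,0,0]]'>/dev/null; python3 s.py
```

```text
t 14.0167 h 0.988 turned 0.352 [0.521, 0.1492, 0.1087] F [1.2 0.3 3.6] M [ 0.18 -0.11  0.01] 0.0255
t 14.35 h 0.81 turned 0.53 [0.5209, 0.1491, 0.1086] F [ 0.8 -0.1  4.5] M [ 0.01 -0.08  0.05] 0.0254
```

```bash
for i in 1 2; do python3 -m jog '[[1,0,0,0,0,0,-0.06],[1,0,0,0,0,0,-0.06],[1,0,0,0,0,0,-0.06],[1,0,0,0,0,0,0]]' >/dev/null; python3 s.py; done
```

```text
t 14.6833 h 0.631 turned 0.709 [0.5209, 0.1491, 0.1087] F [ 0.3 -0.1  4.4] M [-0.13  0.01  0.04] 0.0253
t 15.0167 h 0.451 turned 0.888 [0.5209, 0.149, 0.1087] F [ 0.5 -1.3  5.6] M [-0.24 -0.02  0.07] 0.0251
```

```bash
for i in 1 2 3; do python3 -m jog '[[1,0,0,0,0,0,-0.06],[1,0,0,0,0,0,-0.06],[1,0,0,0,0,0,-0.06],[1,0,0,0,0,0,0]]' >/dev/null; python3 s.py; done
```

```text
t 15.35 h 0.272 turned 1.068 [0.5209, 0.1488, 0.1087] F [ 0.6 -1.   5. ] M [-0.51  0.    0.26] 0.0253
t 15.6833 h 0.092 turned 1.248 [0.5207, 0.1486, 0.1086] F [-0.5 -2.1  6.3] M [-0.58  0.06  0.26] 0.0251
t 16.0167 h -0.089 turned 1.428 [0.5205, 0.1487, 0.1086] F [-1.2 -2.2  6.4] M [-0.53  0.32  0.12] 0.0253
```

Past 1.2. I'll continue in small steps to the stop at 1.6, allowing about 0.1 rad of slack.

```bash
python3 -m jog '[[1,0,0,0,0,0,-0.06],[1,0,0,0,0,0,-0.06],[1,0,0,0,0,0,-0.03],[1,0,0,0,0,0,0]]' >/dev/null; python3 s.py;  for i in 1 2 3; do python3 -m jog '[[1,0,0,0,0,0,-0.03],[1,0,0,0,0,0,0]]' >/dev/null; python3 s.py; done
```

```text
t 16.35 h -0.237 turned 1.577 [0.5204, 0.1488, 0.1086] F [-1.5 -1.7  6.8] M [-0.48  0.45  0.05] 0.0255
t 16.5167 h -0.267 turned 1.606 [0.5204, 0.1487, 0.1086] F [-2.5 -1.8  7.1] M [-0.52  0.44  0.08] 0.0253
t 16.6833 h -0.297 turned 1.636 [0.5203, 0.1488, 0.1086] F [-0.8 -2.3  7.2] M [-0.54  0.48  0.11] 0.0248
t 16.85 h -0.327 turned 1.666 [0.5203, 0.1488, 0.1086] F [-2.2 -1.9  7.7] M [-0.43  0.45  0.17] 0.0253
```

```bash
for i in 1 2 3; do python3 -m jog '[[1,0,0,0,0,0,-0.03],[1,0,0,0,0,0,0]]' >/dev/null; python3 s.py; done
```

```text
t 17.0167 h -0.357 turned 1.696 [0.5203, 0.1487, 0.1086] F [-2.1 -1.9  7.1] M [-0.54  0.46  0.13] 0.0252
t 17.1833 h -0.387 turned 1.726 [0.5203, 0.1488, 0.1087] F [-2.5 -1.4  7.2] M [-0.47  0.46  0.15] 0.0252
t 17.35 h -0.417 turned 1.756 [0.5203, 0.1488, 0.1086] F [-1.9 -1.4  7.1] M [-0.48  0.51  0.12] 0.0251
```

```bash
for i in 1 2 3; do python3 -m jog '[[1,0,0,0,0,0,-0.03],[1,0,0,0,0,0,0]]' >/dev/null; python3 s.py; done
```

```text
t 17.5167 h -0.447 turned 1.786 [0.5202, 0.1488, 0.1087] F [-1.4 -1.9  7.2] M [-0.47  0.5   0.07] 0.0253
t 17.6833 h -0.477 turned 1.816 [0.5202, 0.1488, 0.1086] F [-2.5 -2.5  8.5] M [-0.47  0.59  0.11] 0.0254
t 17.85 h -0.506 turned 1.846 [0.5202, 0.1488, 0.1086] F [-2.3 -1.9  6.5] M [-0.51  0.58  0.17] 0.0253
```

```bash
python3 - <<'E'
from h import *
f=ctrl.grab_frame("wrist");T=np.array(st()["tcp_pos"])
print(px(f,[.5203,.1493,.025]),px(f,T))
save(f,"w4",(175,110,375,260),4)
np.savez("w4.npz",**{k:f[k] for k in("mtx","R","t","color")})
E
```

```text
[274.1106175  215.39463579] [274.63525742 268.55710373]
```

View pics/w4.png

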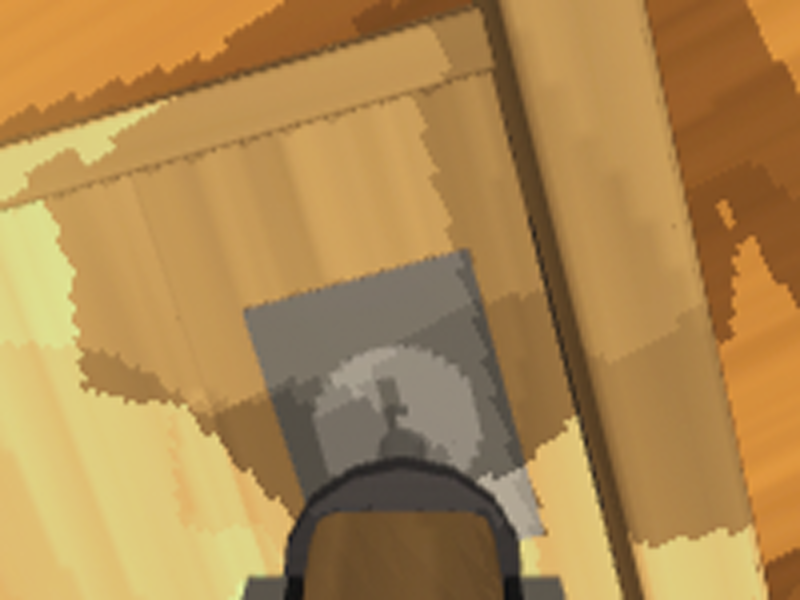

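The board sits flush and the slot end at (386,380) lies about square to the caddy's axis, roughly 1.6 rad, so the cam is at its stop. I'm unloading, withdrawing and returning the driver.

```bash
python3 -m jog '[[1,0,0,0,0,0,0.05],[1,0,0,0,0,0,0.05],[1,0,0,0,0,0,0.02],[1,0,0,0,0,0,0]]' >/dev/null; python3 s.py
python3 -m jog '[[1,0,0,0.003,0,0,0],[1,0,0,0.005,0,0,0],[1,0,0,0.01,0,0,0],[1,0,0,0.03,0,0,0],[1,0,0,0.03,0,0,0]]' >/dev/null; python3 s.py
python3 -m jog '[[1,0,0,0.04,0,0,0],[1,0,0,0.04,0,0,0],[1,0,0,0.02,0,0,0],[1,0,0,0,0,0,0]]' >/dev/null; python3 s.py
```

```text
t 18.2333 h -0.384 turned 1.724 [0.5203, 0.149, 0.1086] F [-1.7 -1.3  7.3] M [-0.34  0.47  0.  ] 0.0253
t 18.65 h -0.389 turned 1.728 [0.5188, 0.1494, 0.1858] F [ 0.4  1.  -1.4] M [ 0.   -0.05 -0.03] 0.0255
t 18.9833 h -0.389 turned 1.728 [0.5232, 0.1501, 0.2939] F [ 0.6  0.8 -1.1] M [-0.05 -0.01  0.03] 0.0252
```

```bash
python3 -m jog '[[1,0.001,-0.0375,0,0,0,0.046],[1,0.001,-0.0375,0,0,0,0.046],[1,0.001,-0.02,0,0,0,0.046],[1,0,0,0,0,0,0],[1,0,0,0,0,0,0]]' | grep pos
python3 - <<'E'
from h import *
f=ctrl.grab_frame("wrist")
cth=np.array([-.22934,-.97335]);cy=np.array([.97335,-.22934]);o=np.array([.52029,.14929])
# rectify 40x40 mm patch at z=.025, 0.25 mm/px ; cols = caddy x, rows = caddy -y... 
n=160;g=(np.arange(n)-79.5)*.00025
U=np.array([[px(f,[*(o+x*cth+y*cy),.025]) for x in g] for y in -g]).astype(np.float32)
im=cv2.cvtColor(cv2.remap(f["color"],U[...,0],U[...,1],cv2.INTER_CUBIC),cv2.COLOR_RGB2GRAY)
print(U[0,0],U[-1,-1])
yy,xx=np.mgrid[:n,:n];X=g[xx]*1e3;Y=-g[yy]*1e3
for row in im[::8,::5]:print("".join("%4d"%v for v in row))
E
```

```text
tcp_pos: [0.5229, 0.0538, 0.2854]
[190.62044 175.93526] [222.91801 203.96768]
 165 165 165 165 165 165 165 165 164 165 165 165 165 165 165 165 165 165 166 166 165 165 165 166 166 167 167 166 166 167 167 167
 165 165 165 166 165 165 165 165 164 164 165 165 165 165 165 164 166 165 165 165 166 166 165 165 166 166 166 166 166 166 166 166
 165 165 165 165 165 165 165 165 164 166 160 150 166 183 177 189 188 187 180 181 153 157 164 165 166 166 166 166 166 166 166 166
 165 165 165 165 164 165 165 162 178 159 177 216 211 212 212 213 213 213 212 212 202 207 181 163 163 165 166 165 166 166 166 166
 165 164 164 165 164 163 170 190 209 213 213 213 213 213 214 215 214 215 214 214 215 215 215 216 189 165 164 168 167 166 166 166
 164 165 164 164 167 184 194 212 212 212 212 212 213 215 202 191 192 202 216 214 214 214 214 214 209 182 175 135 152 169 166 166
 165 164 165 158 162 196 214 211 211 212 212 212 212 216 181 164 163 177 203 215 213 213 214 214 214 214 215 140 156 167 166 166
 164 164 164 161 187 214 211 211 212 211 212 212 212 213 182 165 162 177 204 215 213 213 213 213 214 214 214 205 165 16
[... 857 characters left out ...]
226 222 222 222 222 222 222 222 225 200 182 178 179 181
 161 161 160 174 184 195 218 228 223 221 222 221 222 221 188 193 192 215 224 222 222 222 222 223 222 214 199 179 179 179 180 172
 176 175 175 177 178 180 171 179 209 225 221 221 221 221 222 222 222 222 222 222 222 223 227 217 182 156 181 179 179 179 180 173
 176 176 176 177 176 176 175 182 179 202 213 216 224 223 222 223 223 223 223 220 222 210 192 182 178 176 179 179 179 179 179 180
 175 176 176 176 176 176 176 177 177 181 178 190 199 198 202 206 204 205 207 177 189 187 179 178 179 179 179 179 178 179 179 180
 176 176 176 176 176 176 176 176 176 177 177 177 176 176 177 179 178 179 180 173 178 178 178 178 178 178 179 179 179 179 177 168
```

The disc's slot is at about 1.6 rad, so it is locked at the stop. I'm returning the driver to its stand.

```bash
python3 -m jog '[[1,0.0013,-0.0395,0,0,0,0.046],[1,0.0013,-0.0395,0,0,0,0.046],[1,0.0013,-0.0395,0,0,0,0.046],[1,0.0013,-0.0395,0,0,0,0.046],[1,0.0013,-0.0395,0,0,0,0.046]]' >/dev/null
python3 -m jog '[[1,0.0013,-0.0395,0,0,0,0.046],[1,0.0013,-0.0395,0,0,0,0.046],[1,0.0013,-0.0395,0,0,0,0.046],[1,0,0,0,0,0,0],[1,0,0,0,0,0,0]]' >/dev/null; python3 s.py
```

```text
t 20.2833 h 0.113 turned 1.226 [0.5339, -0.2621, 0.2852] F [-0.1  0.  -1.2] M [ 0.01 -0.01 -0.02] 0.0253
```

```bash
python3 -m jog '[[1,0,0,-0.04,0,0,0],[1,0,0,-0.04,0,0,0],[1,0,0,-0.025,0,0,0],[1,0,0,0,0,0,0]]' >/dev/null; python3 s.py
python3 -m jog '[[1,0,0,-0.015,0,0,0],[1,0,0,-0.02,0,0,0],[1,0,0,-0.02,0,0,0],[1,0,0,-0.01,0,0,0],[1,0,0,0,0,0,0]]' >/dev/null; python3 s.py
```

```text
t 20.6167 h 0.118 turned 1.222 [0.5306, -0.2565, 0.1739] F [ 0.1  0.3 -3.3] M [0.01 0.04 0.02] 0.0249
t 21.0333 h 0.117 turned 1.222 [0.5334, -0.2595, 0.1151] F [-0.3  1.4 -1.5] M [-0.01  0.01  0.06] 0.0257
```

```bash
for i in 1 2 3 4 5; do python3 -m jog '[[1,0,0,-0.0015,0,0,0],[1,0,0,0,0,0,0]]' >/dev/null; python3 s.py; done
```

```text
t 21.2 h 0.116 turned 1.223 [0.5352, -0.2616, 0.1167] F [ 0.8 -0.1 -1.1] M [-0.02  0.01 -0.  ] 0.0252
t 21.3667 h 0.116 turned 1.224 [0.5347, -0.2618, 0.1147] F [-1.3  1.1 -1.6] M [-0.01  0.02  0.05] 0.0255
t 21.5333 h 0.116 turned 1.224 [0.5341, -0.2616, 0.1122] F [ 0.7  0.7 -1.5] M [0.03 0.   0.01] 0.0255
t 21.7 h 0.116 turned 1.224 [0.5339, -0.2615, 0.1102] F [-0.4 -0.6 -1.5] M [ 0.04 -0.01  0.02] 0.0251
t 21.8667 h 0.116 turned 1.224 [0.5338, -0.2614, 0.1085] F [-0.2  0.1 -1. ] M [-0.02 -0.05 -0.03] 0.0259
```

```bash
for i in 1 2 3 4 5; do python3 -m jog '[[1,0,0,-0.001,0,0,0],[1,0,0,0,0,0,0]]' >/dev/null; python3 s.py; done
```

```text
t 22.0333 h 0.116 turned 1.224 [0.5339, -0.2614, 0.1076] F [ 0.3 -0.  -0.9] M [-0.01 -0.05  0.  ] 0.0254
t 22.2 h 0.116 turned 1.224 [0.534, -0.2614, 0.1067] F [-0.2 -1.3 -2. ] M [-0.02  0.02  0.01] 0.0254
t 22.3667 h 0.116 turned 1.224 [0.5339, -0.2614, 0.1057] F [ 0.5 -0.9 -2.4] M [0.   0.   0.03] 0.0252
t 22.5333 h 0.116 turned 1.224 [0.5339, -0.2614, 0.1047] F [ 0.1  0.4 -0.4] M [-0.01  0.04  0.01] 0.0253
t 22.7 h 0.116 turned 1.224 [0.5342, -0.2615, 0.104] F [-0.8 -0.9 -0.3] M [ 0.01 -0.03 -0.03] 0.0254
```

```bash
for i in 1 2; do python3 -m jog '[[1,0,0,-0.0008,0,0,0],[1,0,0,0,0,0,0]]' >/dev/null; python3 s.py; done
```

```text
t 22.8667 h 0.116 turned 1.224 [0.5342, -0.2616, 0.104] F [-2.2  0.8  4.3] M [0.23 0.4  0.01] 0.0256
t 23.0333 h 0.116 turned 1.224 [0.5342, -0.2615, 0.1039] F [-5.1  4.   9.2] M [ 0.45  0.81 -0.05] 0.0256
```

```bash
python3 -m jog '[[1,0,0,0.001,0,0,0],[1,0,0,0,0,0,0],[0.6,0,0,0,0,0,0],[0.4,0,0,0,0,0,0],[0,0,0,0,0,0,0]]'|grep -E "wid|wrist"
python3 -m jog '[[0,0,0,0,0,0,0],[0,0,0,0,0,0,0],[0,0,0,0.02,0,0,0],[0,0,0,0.035,0,0,0],[0,0,0,0.035,0,0,0]]'|grep -E "wid|wrist|pos"
python3 -m jog '[[0,0,0,0.04,0,0,0],[0,0,0,0.04,0,0,0],[0,-0.03,0,0.02,0,0,0],[0,0,0,0,0,0,0],[0,0,0,0,0,0,0]]'|grep -E "wid|wrist|pos"
python3 - <<'E'
from h import *
f=ctrl.grab_frame("wrist");g=ctrl.grab_frame("scene")
for k,a in(("w",f),("s",g)):
  for n in("driver_grip","stand","endboard"):
    print(k,n,[(np.round(d["xyz"],3).tolist(),round(d["p"],2)) for d in ctrl.find_in(n,a)[:3]])
save(g,"end")
E
```

```text
wrist_force: [-0.2, 0.0, 0.0]
grip_width: 0.0572
tcp_pos: [0.5328, -0.2607, 0.1924]
wrist_force: [1.0, 0.0, 0.0]
grip_width: 0.0854
tcp_pos: [0.5043, -0.2621, 0.2953]
wrist_force: [0.7, -0.6, -0.6]
grip_width: 0.0853
w driver_grip [([0.47, -0.112, 0.016], 0.87), ([0.562, -0.305, 0.023], 0.73)]
w stand [([0.542, -0.252, 0.077], 0.84), ([0.432, -0.295, 0.054], 0.8)]
w endboard [([0.528, 0.091, 0.018], 0.63)]
s driver_grip [([0.545, -0.268, 0.12], 0.72), ([0.564, -0.301, 0.019], 0.68), ([0.478, -0.108, 0.013], 0.6)]
s stand [([0.56, -0.272, 0.053], 0.68), ([0.447, -0.297, 0.049], 0.6)]
s endboard [([0.529, 0.095, 0.049], 0.67)]
```

```bash
python3 - <<'E'
import cv2,numpy as np
a=cv2.imread("pics/scene1.png").astype(int);b=cv2.imread("pics/end.png").astype(int)
for nm,(x0,y0,x1,y1) in dict(driver=(160,230,190,268),stand=(155,262,205,300),jar=(145,195,185,240)).items():
    A=a[y0:y1,x0:x1].astype(np.uint8);P=b[y0-6:y1+6,x0-6:x1+6].astype(np.uint8)
    r=cv2.matchTemplate(P,A,cv2.TM_CCOEFF_NORMED);print(nm,r.max(),np.array(cv2.minMaxLoc(r)[3])-6)
E
```

```text
driver 0.66807914 [-1  1]
stand 0.6701026 [0 0]
jar 0.5690218 [0 0]
```

```bash
python3 -c "
from bench import ctrl
print(ctrl.finish_job())"
```

```text
the job is handed in; nothing more can be done
None
```

I handed the job in at about 24.5 s of the 72 s: the end board is drawn in flush, the cam is turned to its stop (about 1.6 rad) and locked, and the screwdriver is back in its stand, seated at the same height as at the start; no verdict came back.

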